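Hang the slide rack on the swinging snap hook

TASK

The snap hook of the drip stand is still swinging from the last rack. Pick up the slide rack by its bow handle and keep it upright; steady the hook with a light contact until it has stopped swinging, then press the middle of the handle bar down past the hook's spring gate until it lies in the bowl and the gate has snapped shut above it, and leave the rack hanging there almost still. Never put more than 12 N on the hook or stand, and do not disturb the things around.

Things in the scene. Friction and masses are not known exactly. Their poses are not given: they have to be found in the camera images.
- stand: Fixed drip stand: grey base plate 264x150x10 mm with a shallow steel drip tray (rim 24 mm up), a 12 mm post (380 mm high, 132 mm along the stand's +x) and, clamped on the post, a cross arm that reaches toward the robot and ends in a small fork with the pin on which the hook swings. Origin: on the bench straight below the pin; x toward the post, y to the left, z up.
- hook (a joint): Swing angle of the hook on its pin (rad), about the stand's x axis only; positive: bowl swung to the stand's +y. At first it swings 0.25 to 0.4 either side, 1.5 times a second, for minutes. Left alone it rests at about -0.04; with the rack hung, -0.03. The pin is 315 mm up, but give or take 14 mm: the arm is clamped by hand and its height is not measured. Feel for the gate and the seat.
- pin_mid (a point): Fixed mark 315 mm above the stand's origin, where the pin is with the arm at mid height. Fork ends 12 mm past the pin toward the robot; cross arm 17 mm above it.
- shank_mid (a point): Fixed mark where the shank hangs with hook at 0 and arm at mid height: y = +13 mm, 50 mm below the pin. Hook of 6 mm steel wire, 120 g. The shank is straight from 30 to 115 mm below the pin; a 10 mm bar moved against its -y side at this height passes over the tip and stops the hook; pushed further the hook leans on it and swings away.
- mouth_mid (a point): Fixed mark, middle of the mouth at gate height, hook at 0, arm at mid height: y = 0, 94 mm below the pin. The mouth, 20 mm wide, lies between shank (+y) and the short leg at y = -13 mm, whose flared tip (y = -16.5 mm) tops out 83 mm below the pin. A bar enters over the tip from the -y side. Below the gate is a round bowl where a 10 mm bar seats with its axis 120.5 mm below the pin, y = 0.
- gate (a joint): Angle of the spring gate (rad): 0 shut, up to 1.45 open. A 4 mm steel finger pinned in the shank 94 mm below the pin lies level across the mouth to the leg; it opens only downward into the bowl and springs back. A bar starts it with about 2 N mid-mouth, 4 N beside the shank, and needs up to 5 N until past; the rack's weight does not push it open. It snaps shut over the bar 5 mm before the seat.
- rack: Loose slide rack with glass slides, 0.09 to 0.14 kg: wire basket 187 mm long (x), 87 mm wide (y), slides' top 33 mm up, and a bow handle over its length: upright straps at x = -92 and +92 mm and between them a level bar along x, axis 136 mm above the underside. Origin: centre of the underside; x along the bar, z up; at the start x points away from the robot, within 0.35 rad.
- rack_bar (a point): Middle of the handle bar, on its axis, 136 mm above the rack's underside. Here the bar is round, 10 mm thick, between two locating collars (18 mm across, 15 mm clear between them): the hook's wire goes between the collars.
- rack_grip (a point): Centre of the flat-sided grey grip on the end of the handle bar that faces the robot, 72 mm from the bar's middle (rack x = -72 mm): 12 mm thick (y), 30 mm high, 34 mm long. Hold the rack here, well pinched; the hand then stays clear of fork and cross arm. The like grip on the far end would bring the hand against the cross arm.
- slide_box: Bystander: blue and white slide carton 62x85x34 mm; origin centre of its underside.
- timer: Bystander: bench timer 70x64x16 mm; origin centre of its underside.
- marker_0: Bystander: marker pen 17x135x16 mm; origin centre of its underside.
- tape_roll: Bystander: roll of tape 100x98x25 mm; origin centre of its underside.

How it is judged (in metres and radians):
On the way, in this order (a step that is already met when the one before it is completed fails the run):
1. the swinging hook has been brought to rest (slower than 0.3 rad/s for 0.4 s) before the rack is on it (velocity of joint hook between -0.3 and 0.3 rad/s and not (x of rack_bar in the frame of stand between -0.008 and 0.008 m and y of rack_bar in the frame of stand between -0.01 and 0.01 m and z of rack_bar in the frame of stand between 0.176 and 0.211 m and value of joint gate below 0.15 rad)), for 0.4 s.
2. the middle of the handle bar lies in the hook's bowl and the spring gate has snapped shut above it (x of rack_bar in the frame of stand between -0.008 and 0.008 m and y of rack_bar in the frame of stand between -0.01 and 0.01 m and z of rack_bar in the frame of stand between 0.176 and 0.211 m and value of joint gate below 0.15 rad), for 0.2 s.
At the end, for the whole second after the job is handed in: The rack hangs from the hook alone: bar middle within 8 mm (along) and 10 mm (across) of the line below the pin, 176 to 211 mm up (in the bowl), gate shut (under 0.15 rad), rack within 0.15 rad of upright, rack slower than 0.08 m/s and hook slower than 0.6 rad/s (all of step 2 and velocity of joint hook between -0.6 and 0.6 rad/s and angle between rack's own z axis and vertical below 0.15 rad and linear speed of rack below 0.08 m/s and contact force between rack and stand above 0.4 N); the robot touches nothing.
It fails at once if the hook or stand is pressed or struck with more than 12 N (contact force between stand and anything else above 12 N).
It fails at once if the rack is tipped more than 0.5 rad (the slides would slip out) (angle between rack's own z axis and vertical above 0.5 rad).
It fails at once if the slide box, timer, marker or tape roll is moved more than 20 mm (distance of any of slide_box, timer, marker_0, tape_roll from where it was at the start of the episode above 0.02 m).
It also fails if it takes over 64 s, if anything falls off the work surface, if the arm or the gripper's body presses on something with over 40 N, if the wrist force passes 120 N, or if a joint passes its speed limit or range.

ROBOT

A 6-joint arm with a two-finger parallel gripper is mounted at the origin on a cart in front of the work surface, level with it; the furniture and walls round the work are solid. World frame = base frame: x ahead of the robot, y to its left, z up, the work surface at z = 0. Lengths are in mm, angles in rad, forces in N, time in s.
With the tool pointing down it reaches from about 350 to 950 mm from the base axis. Payload 17.4 kg.
Tool frame: the origin (TCP) lies between the finger pads; the fingertips stand 22 mm ahead of it and the grasp point (between the pads) lies 3 mm ahead of it; z points along the fingers, y is the line along which they close (so a half turn about z gives the same grasp; the last joint's range is limited). The gripper opens to 93 mm and grips with 3 to 60 N. Pads are 15 mm wide; open, the fingers measure 128 mm over their backs; the gripper's body (75 mm by 188 mm) begins 65 mm behind the grasp point.
Start: joints at [-1.231, 0.116, 1.442, -0, 1.584, -0.038], TCP at [248.983, -627.407, 240.646] pointing down, gripper open.
Joint ranges: [-2.83, 2.83], [-0.83, 2.19], [0.07, 2.5], [-1.14, 4.28], [0.01, 3], [-2.97, 2.97]. Speed limits (rad/s): [1.89, 1.89, 2.22, 3.14, 3.14, 3.14].

INTERFACE

Orientations are given as a unit quaternion [x, y, z, w].
In Python, from station import sense, camera, camera_params, job_done gives the robot as it stands.
- The arm moves only by the shell command python3 -m jog 'ROWS' [FORCE]. ROWS is JSON, a list of rows, each a list of 7 numbers: the closure, from 0 (fully open) to 1 (shut), then the shift along the tool's x, y, z in m, then the turn, a rotation vector about the tool's x, y, z in rad. A call has 1 to 12 rows; each row shifts and turns the commanded pose from where the row before left it, along the tool's axes as they then stand; what a row does not reach is not made up. A row lasts 1/8 s, in which the tool goes at most 62.5 mm and 10.7 degrees, less where a joint would pass 70% of its speed; a pose out of reach is approached as far as the arm can. A call is refused whole if a number of a shift passes 0.0625 or a number of a turn 0.188, either way. A call with a gripper value outside its range is refused whole. The fingers move at their own pace and stop on an object; FORCE is the grip in N (left out, the last holds). Time passes only in rows, so rows that do not move let the fingers close. It gives the time, the measured TCP pose, the force, the opening and the grip force at its end, in the units of the state.
- sense(): the state, without advancing time (a new reading comes with each control period).
- camera(name): name is "scene" or "top" or "wrist"; returns (picture, depth): 420x560x3 uint8, red, green, blue; 420x560 float32, mm along the optical axis (not along the pixel's ray), 0 where there is no reading.
- camera_params(name): a dict with "fx", "fy", "cx", "cy" (pixels), "k1" (the pictures are not rectified: a ray, as slopes to the right and down, at radius r is drawn at 1 + k1 r^2 times it, then the intrinsics apply), "R" (3x3) and "t" (3): a world point X has camera coordinates R X + t; the wrist camera has in their place "hand_eye" (4x4, takes a point from camera to tool coordinates, whose origin is the TCP and whose axes are the flange's). Camera axes: x right, y down, z forward; pixel columns grow to the right and rows downward; lengths in mm; the calibration is good to about 2 mm. A picture is of the moment at which its call begins: read the wrist's pose just before it. camera_params takes no time and is no camera call.
- job_done(): hands the job in; it is judged then, once.
The state is a dict: "time": time; "q": joint angles; "qvel": joint speeds; "joint_torque": joint torques, N m; "eef_pos": TCP position; "ee_rot": TCP orientation; "contact_force": force on the tool from outside, world axes, zero at the start; "torque": the same for the moment, N m; "finger_gap": finger opening in mm; "finger_force": force on a finger pad.
Only numpy, scipy, OpenCV 4.12 (cv2) and the standard library are available. Lean on these libraries where they do the work, as an engineer would, in place of code of your own. Each camera call takes 0.05 s, during which the arm holds its last target. There are 200 camera calls.

## Working session

There is one attempt and no reset: what is moved stays moved. The work goes in short steps, Python scripts to look and compute and a shell command to move; the robot and the scene stay as the last step left them, time stands still between calls to the robot, and variables do not carry over. Pictures are saved under pics/ and viewed, at most 10 in all, crops included, and the job is handed in when it is done.

```bash
ls; mkdir -p pics; cat > h.py <<'E'
import numpy as np,cv2
from station import *
def und(P,u,v):
    x=(np.asarray(u,float)-P['cx'])/P['fx'];y=(np.asarray(v,float)-P['cy'])/P['fy']
    X,Y=x.copy(),y.copy()
    for _ in range(20):
        s=1+P['k1']*(X*X+Y*Y);X=x/s;Y=y/s
    return X,Y
def cam(name,s=None):
    P=dict(camera_params(name))
    if name=='wrist':
        from scipy.spatial.transform import Rotation as Ro
        s=s or sense();T=np.eye(4);T[:3,:3]=Ro.from_quat(s['ee_rot']).as_matrix();T[:3,3]=s['eef_pos']
        M=np.linalg.inv(T@np.array(P['hand_eye']));P['R']=M[:3,:3];P['t']=M[:3,3]
    P['R']=np.array(P['R']);P['t']=np.array(P['t']);return P
def cloud(P,D):
    v,u=np.mgrid[:D.shape[0],:D.shape[1]];X,Y=und(P,u,v)
    C=np.stack([X*D,Y*D,D],-1);W=(C-P['t'])@P['R'];W[D<=0]=np.nan;return W
def ray(P,u,v):
    X,Y=und(P,u,v);d=P['R'].T@np.array([float(X),float(Y),1.]);o=-P['R'].T@P['t'];return o,d
def onz(P,u,v,z):
    o,d=ray(P,u,v);return o+d*(z-o[2])/d[2]
def proj(P,X):
    c=P['R']@np.array(X,float)+P['t'];x,y=c[0]/c[2],c[1]/c[2];s=1+P['k1']*(x*x+y*y)
    return P['fx']*x*s+P['cx'],P['fy']*y*s+P['cy']
def snap(name,fn):
    s=sense();I,D=camera(name);I=np.array(I);cv2.imwrite(f'pics/{fn}.png',I[:,:,::-1]);np.savez(f'pics/{fn}.npz',I=I,D=D)
    return cam(name,s),I,D
E
python3 - <<'E'
from h import *
s=sense();print({k:np.round(v,3) for k,v in s.items()})
for n in('scene','top'):
    P,I,D=snap(n,n+'0');print(n,P['fx'],P['k1'],(-P['R'].T@P['t']).round(),P['R'][2].round(2),I.shape)
    if n=='top':
        W=cloud(P,D);print(np.nanmin(W,(0,1)),np.nanmax(W,(0,1)))
E
```

```text
pics
{'time': np.float64(0.0), 'q': array([-1.231,  0.116,  1.442, -0.   ,  1.584, -0.038]), 'qvel': array([-0.003,  0.001,  0.002,  0.002,  0.   ,  0.   ]), 'joint_torque': array([-1.0000e-03, -7.2127e+01, -6.2261e+01,  7.8000e-02,  2.4000e-02,
       -0.0000e+00]), 'eef_pos': array([ 248.925, -627.231,  239.928]), 'ee_rot': array([ 0.982,  0.188, -0.   , -0.001]), 'contact_force': array([-0.157, -0.024,  0.069]), 'torque': array([-0.045,  0.053,  0.009]), 'finger_force': np.float64(0.0), 'finger_gap': np.float64(93.193)}
scene 467.55434240613977 -0.09603657638597568 [-455. -755. 1161.] [ 0.63  0.47 -0.62] (420, 560, 3)
top 443.6552599194969 0.04702488917812098 [ 313.  -24. 1410.] [ 0.17 -0.   -0.98] (420, 560, 3)
[ -315.45995044 -1010.00433385  -928.02157942] [ 973.87576726 1368.13289217  833.23305548]
```

View pics/scene0.png

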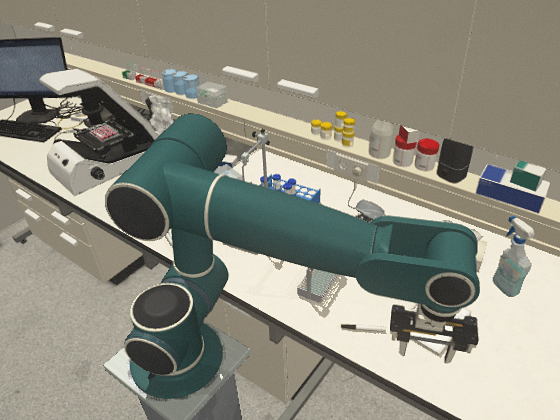

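View pics/top0.png

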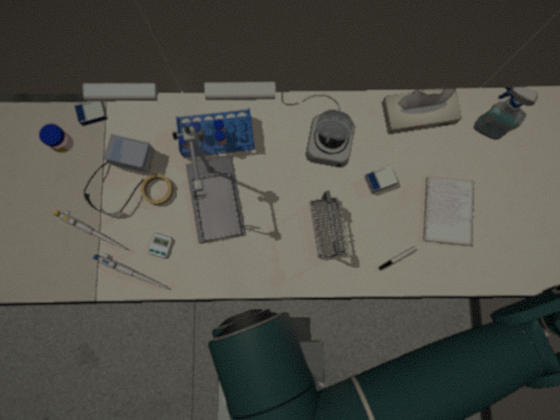

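The scene view has the arm in the way. In the top view the stand's tray spans (188–243, 157–240), with the cross-arm fork near (198,187). The rack is at (327,227), tape at (157,189), timer at (160,244), slide box at (381,180) and marker at (397,258). Next I'll get metric positions.

```bash
python3 - <<'E'
from h import *
P=cam('top');d=np.load('pics/top0.npz');I,D=d['I'],d['D'];W=cloud(P,D)
Z=W[...,2]
# rack: z 100..170 around px
def box(u0,u1,v0,v1,z0,z1):
    w=W[v0:v1,u0:u1].reshape(-1,3);return w[(w[:,2]>z0)&(w[:,2]<z1)]
def rect(p,n):
    r=cv2.minAreaRect(p[:,:2].astype(np.float32));print(n,len(p),np.round(r[0]),np.round(r[1]),round(r[2],1),'z',np.percentile(p[:,2],[5,50,95]).round())
rect(box(295,360,180,275,110,175),'handle');rect(box(295,360,180,275,12,60),'basket')
rect(box(170,260,140,260,16,32),'tray');rect(box(170,260,140,260,5,40),'tray2')
for a,b in((200,420),(420,600)): 
    p=box(160,270,90,260,a,b); rect(p,f'arm{a}')
p=box(160,270,90,260,300,430);p=p[p[:,0].argsort()];print(p[::max(1,len(p)//25)].round())
# tray by colour: grey darker than bench
g=cv2.cvtColor(I,cv2.COLOR_RGB2GRAY);print('bench',np.median(g[250:290,20:280]),'tray',np.median(g[180:230,215:232]))
m=((g<120).astype(np.uint8))*255
im=cv2.resize(I[80:300,140:440],None,fx=2.6,fy=2.6,interpolation=cv2.INTER_CUBIC);cv2.imwrite('pics/c1.png',im[:,:,::-1])
E
```

```text
handle 281 [ 501. -183.] [186.  17.] 7.2 z [133. 142. 154.]
basket 685 [ 500. -183.] [185.  88.] 6.9 z [14. 30. 38.]
tray 663 [621. 193.] [251. 333.] 83.2 z [16. 18. 27.]
tray2 4135 [602. 177.] [290. 392.] 89.6 z [ 6. 12. 21.]
arm200 644 [631. 183.] [159.  69.] 11.0 z [226. 351. 371.]
arm420 782 [705. 102.] [231.  29.] 82.5 z [532. 569. 574.]
[[553. 172. 347.]
 [557. 167. 351.]
 [561. 169. 354.]
 [566. 164. 354.]
 [572. 179. 350.]
 [581. 172. 353.]
 [595. 177. 350.]
 [607. 180. 351.]
 [621. 175. 348.]
 [635. 176. 345.]
 [648. 183. 352.]
 [661. 183. 350.]
 [675. 196. 334.]
 [677. 202. 359.]
 [679. 193. 367.]
 [681. 199. 362.]
 [683. 173. 339.]
 [685. 198. 365.]
 [687. 175. 358.]
 [688. 228. 363.]
 [690. 187. 372.]
 [692. 185. 381.]
 [693. 215. 356.]
 [695. 195. 378.]
 [700. 193. 380.]
 [706. 178. 341.]]
bench 124.0 tray 100.0
```

View pics/c1.png

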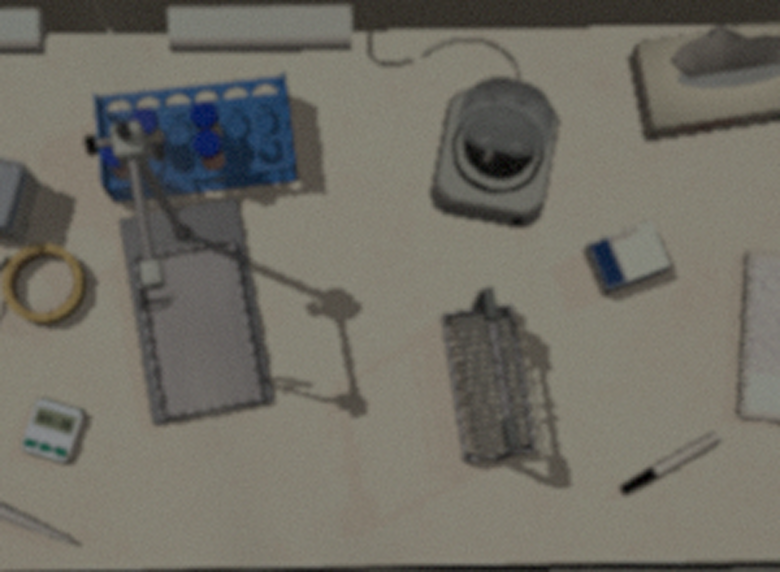

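The crop shows the base plate's corners at about (121,218), (240,200), (272,404) and (157,424). The cross arm runs from (133,150) to (150,285), and the hook sticks out left and right near (155,298). The rack's handle block is at its far end, near (487,300).

```bash
python3 - <<'E'
from h import *
P=cam('top');d=np.load('pics/top0.npz');I,D=d['I'],d['D'];W=cloud(P,D)
f=lambda c:(c[0]/2.6+140-.3,c[1]/2.6+80-.3)
C=np.array([onz(P,*f(c),10)[:2] for c in((121,218),(240,200),(272,404),(157,424))])
print(C.round(),np.linalg.norm(np.diff(C,axis=0),axis=1).round(),C.mean(0).round())
e=(C[0]-C[3]+C[1]-C[2]);print('yaw',np.arctan2(e[1],e[0]))
A=[onz(P,*f(c),350)[:2] for c in((135,190),(149,262),(150,285))];print(np.round(A))
w=W[80:300,170:270].reshape(-1,3);w=w[(w[:,2]>335)&(w[:,2]<360)&(w[:,0]>540)&(w[:,0]<665)&(abs(w[:,1]-175)<25)]
l=cv2.fitLine(w[:,:2].astype(np.float32),cv2.DIST_HUBER,0,.01,.01).ravel();print('arm line',l,np.arctan2(l[1],l[0]),w[:,0].min(),np.median(w[:,2]))
# plate edges by depth/colour : mask of grey
w=W[140:260,170:270].reshape(-1,3);h=W[180:275,295:360].reshape(-1,3);h=h[(h[:,2]>110)&(h[:,2]<175)]
l=cv2.fitLine(h[:,:2].astype(np.float32),cv2.DIST_HUBER,0,.01,.01).ravel();print('bar line',l,np.arctan2(l[1],l[0]))
u=l[:2]*np.sign(l[0]);t=(h[:,:2]-l[2:])@u;n=(h[:,:2]-l[2:])@np.array([-u[1],u[0]])
for a in range(-110,110,12):
    k=(t>=a)&(t<a+12)
    if k.any():print(a,k.sum(),n[k].min().round(),np.median(n[k]).round(1),n[k].max().round(),np.median(h[k,2]).round())
k=h[:,0].argmin();print('t range',t.min(),t.max())
E
```

```text
[[717. 267.]
 [739. 119.]
 [480.  79.]
 [458. 218.]] [150. 262. 141.] [599. 171.]
yaw 0.1697933542902418
[[647. 184.]
 [576. 170.]
 [554. 168.]]
arm line [9.8404378e-01 1.7792656e-01 6.0554926e+02 1.7483771e+02] 0.17887898 552.7094781233995 349.8822807215311
bar line [ 9.9150616e-01  1.3005975e-01  4.9836575e+02 -1.8203365e+02] 0.13042925
-98 16 -9.0 -0.8 7.0 136.0
-86 21 -6.0 1.4 5.0 150.0
-74 24 -6.0 0.2 5.0 151.0
-62 17 -6.0 0.5 5.0 150.0
-50 13 -6.0 -0.7 3.0 140.0
-38 16 -6.0 -1.4 3.0 140.0
-26 16 -6.0 -0.8 3.0 139.0
-14 14 -7.0 -0.3 7.0 142.0
-2 16 -6.0 0.3 5.0 141.0
10 20 -7.0 -0.1 7.0 140.0
22 12 -5.0 -1.2 2.0 142.0
34 15 -6.0 -0.1 4.0 141.0
46 15 -6.0 -2.3 3.0 141.0
58 23 -7.0 0.4 5.0 151.0
70 22 -8.0 0.4 5.0 152.0
82 18 -10.0 -0.3 5.0 148.0
94 3 2.0 4.9 6.0 135.0
t range -90.91513418731996 95.49745728690533
```

```bash
python3 -m jog '[[0,0.041,-0.0422,0,0,0,0],[0,0.041,-0.0422,0,0,0,0],[0,0.041,-0.0422,0,0,0,0],[0,0.041,-0.0422,0,0,0,0],[0,0.041,-0.0422,0,0,0,0],[0,0.041,-0.0422,0,0,0,0],[0,0.041,-0.0422,0,0,0,0],[0,0.041,-0.0422,0,0,0,0],[0,0,0,0,0,0,0.125],[0,0,0,0,0,0,0.123],[0,0,0,0,0,0,0],[0,0,0,0,0,0,0]]' 60
python3 - <<'E'
from h import *
P,I,D=snap('wrist','w1');s=sense();print(s['time'],s['eef_pos'],s['ee_rot'],2*np.arctan2(s['ee_rot'][1],s['ee_rot'][0]))
print(camera_params('wrist')['hand_eye'],P['fx'])
print('grip proj',proj(P,[430,-191,151]),'mid',proj(P,[501,-182,141]))
E
```

```text
time: 1.6
eef_pos: [429.2, -192.7, 240.5]
ee_rot: [0.998, 0.066, -0.0, -0.0]
contact_force: [0.2, -0.1, 0.5]
finger_gap: 93.1
finger_force: 0.0
1.65 [ 429.23755552 -192.78157228  240.56424031] [ 9.97830044e-01  6.58422306e-02 -4.98046728e-05 -4.25123340e-05] 0.13177979407047583
[[ 1.54970156e-03 -9.70059508e-01 -2.42862408e-01  6.73439614e+01]
 [ 9.99998711e-01  1.40119860e-03  7.84203460e-04  1.96774161e-01]
 [-4.20425557e-04 -2.42863310e-01  9.70060429e-01 -1.44123761e+02]
 [ 0.00000000e+00  0.00000000e+00  0.00000000e+00  1.00000000e+00]] 324.6823430752121
grip proj (np.float64(275.13143341599664), np.float64(213.04966183973335)) mid (np.float64(275.81056072351805), np.float64(114.30521029361981))
```

View pics/w1.png

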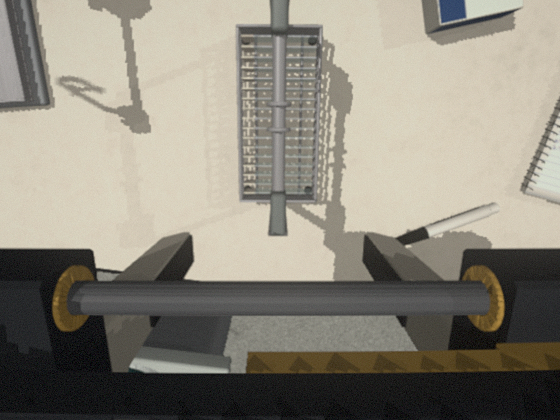

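The wrist view shows the near grip centred at about (278,214) and the collars at v≈104 and 131 with the bar at u≈279. That agrees with the estimate to about 3 px.

```bash
python3 - <<'E'
from h import *
s=sense();P=cam('wrist',s)
a=onz(P,278,213.5,151);b=onz(P,279,117.5,145);print(a,b,np.linalg.norm((b-a)[:2]),np.arctan2(*(b-a)[[1,0]]))
from scipy.spatial.transform import Rotation as Ro
print('grip in tool',Ro.from_quat(s['ee_rot']).inv().apply(a-s['eef_pos']))
E
```

```text
[ 429.95682263 -193.22950897  151.        ] [ 499.06964752 -184.6767434   145.        ] 69.64001983999519 0.12312479889762931
grip in tool [ 0.66257315  0.54674972 89.56412896]
```

```bash
python3 -m jog '[[0,0,0.0005,0.04,0,0,0],[0,0,0,0.04,0,0,0],[0,0,0,0.021,0,0,0],[1,0,0,0,0,0,0],[1,0,0,0,0,0,0],[1,0,0,0,0,0,0],[1,0,0,0,0,0,0],[1,0,0,0,0,0,0],[1,0,0,0,0,0,0]]' 60
```

```text
time: 2.78
eef_pos: [429.4, -193.1, 139.8]
ee_rot: [0.998, 0.065, 0.0, 0.0]
contact_force: [0.0, -0.8, -0.2]
finger_gap: 37.9
finger_force: 0.0
```

```bash
python3 -m jog '[[1,0,0,-0.02,0,0,0],[1,0,0,-0.05,0,0,0],[1,0,0,-0.05,0,0,0],[1,0,0,-0.02,0,0,0],[1,0,0,0,0,0,0]]' 60
python3 - <<'E'
from h import *
P,I,D=snap('wrist','w2');s=sense();print(s)
E
```

```text
time: 3.4
eef_pos: [429.6, -193.2, 281.1]
ee_rot: [0.998, 0.065, 0.001, 0.001]
contact_force: [0.5, 0.1, -0.9]
finger_gap: 0.5
finger_force: 0.0
{'time': 3.45, 'q': array([-4.76811400e-01, -3.44931709e-01,  1.80212195e+00, -1.71072550e-05,
        1.68449798e+00,  9.64135628e-01]), 'qvel': array([-0.00037967,  0.01189647,  0.03530592, -0.00038615, -0.008036  ,
       -0.00069032]), 'joint_torque': array([ 2.54091597e-02, -3.68145597e+01, -6.66041064e+01,  6.03669765e-02,
        1.64708043e-01,  8.26900617e-06]), 'eef_pos': array([ 429.33432849, -193.08307497,  279.3090937 ]), 'ee_rot': array([ 9.97893197e-01,  6.48780792e-02, -4.53230528e-05, -1.73564016e-05]), 'contact_force': array([-0.54300494,  0.2023125 , -0.79771757]), 'torque': array([0.0040422 , 0.01445649, 0.00417134]), 'finger_force': 0.0, 'finger_gap': 0.4723501990381727}
```

View pics/w2.png

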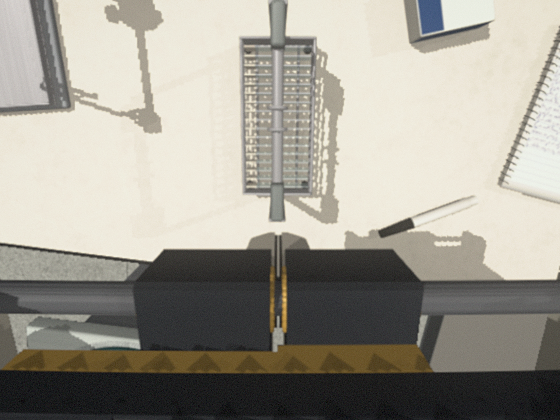

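The fingers hadn't finished closing when I lifted. The rack looks undisturbed: bar at u≈278, grip end at (277,218). I'll reopen, redo the grasp and check the closure before lifting.

```bash
python3 -m jog '[[0.4,0,0,0,0,0,0],[0.4,0,0,0,0,0,0],[0.4,0,0,0,0,0,0],[0.4,0,0,0,0,0,0],[0.4,0,0,0,0,0,0],[0.4,0,0,0.05,0,0,0],[0.4,0,0,0.05,0,0,0],[0.4,0,0,0.04,0,0,0],[1,0,0,0.001,0,0,0],[1,0,0,0,0,0,0],[1,0,0,0,0,0,0],[1,0,0,0,0,0,0]]' 60
python3 -m jog '[[1,0,0,0,0,0,0],[1,0,0,0,0,0,0],[1,0,0,0,0,0,0],[1,0,0,0,0,0,0],[1,0,0,0,0,0,0]]' 60
```

```text
time: 4.95
eef_pos: [429.8, -193.3, 139.9]
ee_rot: [0.998, 0.065, 0.001, 0.0]
contact_force: [0.2, -0.6, -0.5]
finger_gap: 20.7
finger_force: 0.0
time: 5.58
eef_pos: [429.5, -193.2, 139.1]
ee_rot: [0.998, 0.065, 0.0, 0.0]
contact_force: [-1.7, 1.0, 6.1]
finger_gap: 11.3
finger_force: 60.0
```

```bash
python3 -m jog '[[1,0,0,-0.01,0,0,0],[1,0,0,-0.02,0,0,0],[1,0,0,-0.03,0,0,0],[1,0,0,-0.03,0,0,0],[1,0,0,-0.02,0,0,0],[1,0,0,-0.016,0,0,0],[1,0,0,0,0,0,0],[1,0,0,0,0,0,0]]' 60
python3 - <<'E'
from h import *
P,I,D=snap('wrist','w3');W=cloud(P,D);s=sense();print(s['eef_pos'],s['contact_force'],s['torque'],s['finger_gap'])
a=onz(P,278,117.5,s['eef_pos'][2]+5)
g=cv2.cvtColor(I,cv2.COLOR_RGB2GRAY)
im=np.hstack([I[0:250,120:440]]);cv2.imwrite('pics/w3c.png',cv2.resize(im,None,fx=2,fy=2)[:,:,::-1])
E
```

```text
time: 6.58
eef_pos: [429.2, -193.0, 263.6]
ee_rot: [0.998, 0.065, -0.001, -0.0]
contact_force: [0.6, -0.4, -1.0]
finger_gap: 11.8
finger_force: 60.0
[ 429.18179802 -193.0208869   263.58135533] [-0.75862619  0.65000355 -1.26661639] [-0.00886229  0.04572467  0.00891029] 11.88479252924007
```

View pics/w3c.png

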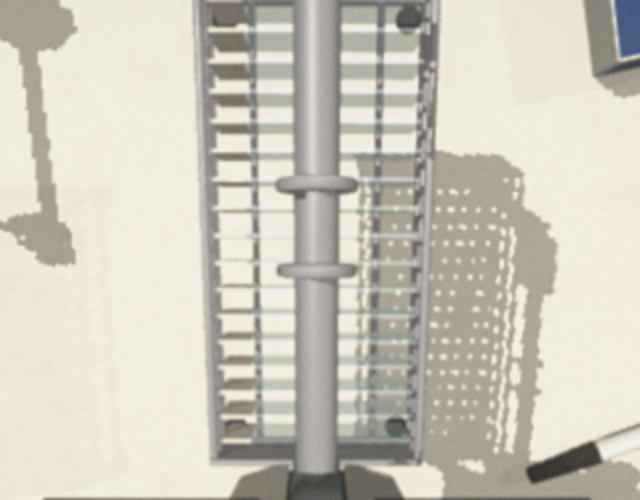

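The crop shows the collars at crop (316,185) and (316,270), so full-image v≈92.5 and 135 with u≈278. The bar is straight in the picture and the rack is held level.

```bash
python3 - <<'E'
from h import *
from scipy.spatial.transform import Rotation as Ro
d=np.load('pics/w3.npz');s=sense();P=cam('wrist',s);W=cloud(P,d['D']);R=Ro.from_quat(s['ee_rot'])
z=s['eef_pos'][2]-3
for v in(92.5,113.7,135): print('tool',R.inv().apply(onz(P,278,v,z)-s['eef_pos']).round(1))
for v in range(20,225,20): 
    w=W[v,272:285];k=w[:,2]>200
    if k.any():
        w=w[k];print(v,R.inv().apply(np.nanmedian(w,0)-s['eef_pos']).round(1),np.nanmax(w[:,2]).round(1))
E
```

```text
tool [79.6  0.3  2.9]
tool [70.8  0.3  2.9]
tool [61.6  0.4  2.9]
20 [107.    0.3  -1.8] 266.2
40 [99.5  0.3 -2.1] 266.5
60 [92.   0.3 -1.4] 265.9
80 [84.1  0.3 -1.7] 265.9
100 [76.3  0.3 -1.1] 266.4
120 [68.1  0.3 -1.9] 266.3
140 [59.7  0.4 -1.6] 266.3
160 [51.   0.4 -1.5] 265.7
180 [42.1  0.4 -1.2] 265.7
200 [33.1  0.4 -1.9] 266.3
220 [23.6  0.4 -1.4] 266.5
```

```bash
python3 -m jog '[[1,0.01,-0.02,-0.01,0,0,0],[1,0.018,-0.036,-0.021,0,0,0],[1,0.02,-0.04,-0.022,0,0,0],[1,0.02,-0.04,-0.022,0,0,0],[1,0.02,-0.04,-0.022,0,0,0],[1,0.017,-0.033,-0.019,0,0,0],[1,0.01,-0.018,-0.01,0,0,-0.045],[1,0,0,0,0,0,0],[1,0,0,0,0,0,0]]' 60
python3 - <<'E'
from h import *
P,I,D=snap('wrist','w4');s=sense();print(s['eef_pos'],s['contact_force'],2*np.arctan2(s['ee_rot'][1],s['ee_rot'][0]))
cv2.imwrite('pics/w4c.png',cv2.resize(I[0:260,0:330],None,fx=2.2,fy=2.2)[:,:,::-1])
print('pin',proj(P,[565,168,315]),proj(P,[553,166,335]))
P,I,D=snap('scene','s4')
E
```

```text
time: 7.75
eef_pos: [513.9, 46.1, 389.7]
ee_rot: [0.996, 0.087, -0.001, 0.0]
contact_force: [-1.2, -0.5, -1.1]
finger_gap: 11.6
finger_force: 60.0
[513.78307071  45.92650615 389.81091727] [-1.04367356 -0.64293929 -1.07915047] 0.17374511839837958
pin (np.float64(107.83292892405069), np.float64(115.38654517778448)) (np.float64(93.38479852743606), np.float64(135.60691555983777))
```

View pics/w4c.png

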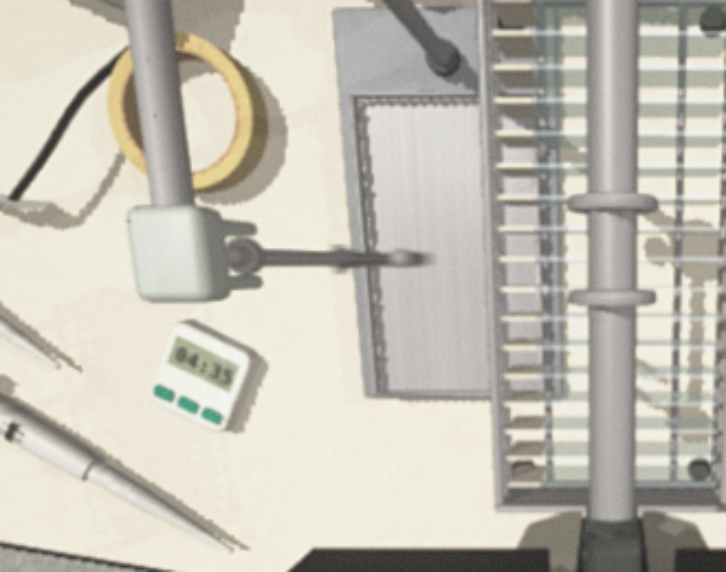

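The crop shows the fork block at (128–230, 205–300), its two tines ending near (258,228) and (258,283), and the hook eye on the pin at about (242,256). The wire runs right to about (430,258). The collars sit at (612,202) and (612,297).

```bash
python3 - <<'E'
from h import *
from scipy.spatial.transform import Rotation as Ro
d=np.load('pics/w4.npz');s=sense();P=cam('wrist',s);W=cloud(P,d['D'])
S=Ro.from_euler('z',.175).as_matrix();O=np.array([565,168,0])
def st(w):return ((w-O)@S).round(1)
f=lambda u,v:(u/2.2,v/2.2)
for n,u,v in(('blk',160,250),('blk2',200,250),('blkR',215,225),('tine1',245,228),('tine2',245,283),('eye',242,256),('eyeL',234,256),('wire',300,257),('arm',165,150),('arm',150,50)):
    a,b=f(u,v);w=np.nanmedian(W[int(b)-1:int(b)+2,int(a)-1:int(a)+2].reshape(-1,3),0);print(n,w.round(1),st(w))
# wire points
a0=W[112:122,112:200].reshape(-1,3);k=a0[:,2]>120;w=st(a0[k]);w=w[w[:,2].argsort()[::-1]];print(w[::max(1,len(w)//25)])
# block extents
b=W[85:145,50:125].reshape(-1,3);b=b[b[:,2]>300];w=st(b);print('blk z',np.percentile(w[:,2],[5,50,95,99]));
h=w[w[:,2]>np.percentile(w[:,2],30)];print('x',h[:,0].min(),h[:,0].max(),'y',h[:,1].min(),h[:,1].max())
t=w[(w[:,2]<335)];print('tines',t.min(0),t.max(0),np.median(t,0))
c=W[0:85,30:100].reshape(-1,3);c=c[c[:,2]>300];l=cv2.fitLine(c[:,:2].astype(np.float32),cv2.DIST_HUBER,0,.01,.01).ravel();print('arm yaw',np.arctan2(l[1],l[0]),'median',st(np.median(c,0)),np.percentile(c[:,2],[50,90]))
# tray edge yaw via top of plate left edge in crop
A=[onz(P,*f(u,v),10)[:2] for u,v in((333,12),(370,395))];e=A[0]-A[1];print('plate edge yaw',np.arctan2(e[1],e[0]),A, [st(np.append(a,10)) for a in A])
for u,v in((478,255),(448,62)):print('post base?',st(onz(P,*f(u,v),10)))
E
```

```text
blk [565.5 168.7 352. ] [  0.7   0.6 352. ]
blk2 [567.1 159.7 351.1] [  0.6  -8.5 351.1]
blkR [573.4 159.6 344.3] [  6.8  -9.7 344.3]
tine1 [573.5 161.2 325.4] [  7.2  -8.2 325.4]
tine2 [558.8 158.3 329.3] [ -7.8  -8.4 329.3]
eye [565.9 158.7 331.4] [ -0.7  -9.3 331.4]
eyeL [565.7 159.9 333.6] [ -0.7  -8.1 333.6]
wire [564.7 171.4 263.1] [  0.3   3.4 263.1]
arm [589.3 170.2 348.8] [ 24.3  -2.1 348.8]
arm [611.6 174.5 349.3] [ 47.   -1.7 349.3]
[[-1.900e+00 -1.010e+01  3.301e+02]
 [-3.600e+00 -2.600e+00  3.155e+02]
 [-4.000e-01 -5.500e+00  3.139e+02]
 [-3.600e+00 -4.700e+00  3.115e+02]
 [-2.100e+00  5.700e+00  2.847e+02]
 [-1.400e+00  4.400e+00  2.808e+02]
 [ 2.000e-01  4.200e+00  2.759e+02]
 [-2.800e+00  5.100e+00  2.709e+02]
 [ 1.900e+00  3.800e+00  2.674e+02]
 [-4.000e-01  3.000e+00  2.622e+02]
 [ 2.100e+00  3.300e+00  2.568e+02]
 [-2.800e+00  2.700e+00  2.514e+02]
 [ 1.300e+00 -2.550e+01  2.475e+02]
 [-4.000e-01 -2.590e+01  2.463e+02]
 [-1.200e+00 -2.720e+01  2.453e+02]
 [-3.700e+00 -2.840e+01  2.437e+02]
 [ 6.000e-01 -1.580e+01  2.392e+02]
 [-1.100e+00 -1.780e+01  2.372e+02]
 [ 2.400e+00 -3.500e+00  2.367e+02]
 [-1.900e+00 -1.550e+01  2.361e+02]
 [-1.900e+00 -5.600e+00  2.358e+02]
 [ 3.300e+00 -1.300e+00  2.354e+02]
 [ 3.400e+00 -2.000e+00  2.347e+02]
 [-1.000e-01 -2.750e+01  2.269e+02]
 [ 9.000e-01 -2.810e+01  2.185e+02]
 [-2.600e+00 -1.300e+00  2.103e+02]]
blk z [315.2 350.9 352.8 353.3]
x -11.9 15.7 y -10.9 9.9
tines [ -9.9 -10.7 309.5] [  9.4   3.5 334.9] [ -0.4  -7.6 324.3]
arm yaw 0.17579712 median [ 37.7  -2.  348.8] [348.80985643 350.23554473]
plate edge yaw 0.19466838704847858 [array([711.41698356, 267.97372393]), array([458.20767523, 218.04963991])] [array([161.6,  73. ,  10. ]), array([-96.4,  67.9,  10. ])]
post base? [  4.3 -17.2  10. ]
post base? [130.3  -2.2  10. ]
```

```bash
python3 -m jog '[[1,0,0,0.02,0,0,0],[1,0,0,0.03,0,0,0],[1,0,0,0.03,0,0,0],[1,0,0,0.02,0,0,0],[1,0,-0.015,0.01,0,0,0],[1,0,-0.025,0,0,0,0],[1,0,-0.025,0,0,0,0],[1,0,-0.015,0,0,0,0],[1,0,-0.004,0,0,0,0],[1,0,0,0,0,0,0],[1,0,0,0,0,0,0]]' 60
python3 - <<'E'
from h import *
print(sense()['eef_pos'])
P,I,D=snap('wrist','w5')
cv2.imwrite('pics/w5c.png',cv2.resize(I[0:260,130:440],None,fx=2.2,fy=2.2)[:,:,::-1])
E
```

```text
time: 9.22
eef_pos: [499.6, 129.1, 280.7]
ee_rot: [0.996, 0.087, 0.0, 0.0]
contact_force: [0.5, -0.4, -1.9]
finger_gap: 11.7
finger_force: 60.0
[499.56370545 129.09364362 280.65876684]
```

View pics/w5c.png

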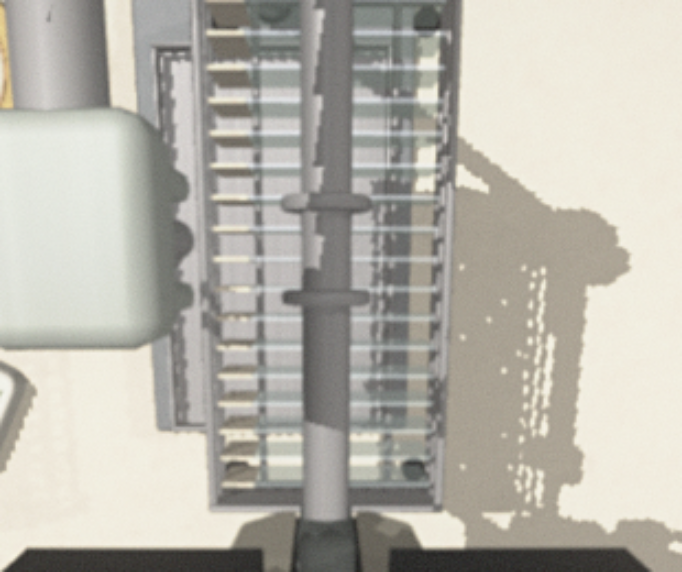

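The crop shows the fork block left of the bar, with the pin eye at about (178,241) and the tines at v≈188 and 293. The collars are at (325,202) and (325,297), so the hook plane lies between them. I'll creep in toward the shank.

```bash
python3 -c "
from h import *
P=cam('wrist');w=onz(P,178/2.2+130,241/2.2,330)-[565,168,0];print('eye stand x',w[0]*.9847+w[1]*.1741,-w[0]*.1741+w[1]*.9847)"
python3 -m jog '[[1,0,-0.001,0,0,0,0],[1,0,-0.001,0,0,0,0],[1,0,-0.001,0,0,0,0],[1,0,-0.001,0,0,0,0],[1,0,-0.001,0,0,0,0],[1,0,-0.001,0,0,0,0],[1,0,-0.001,0,0,0,0],[1,0,-0.001,0,0,0,0],[1,0,-0.0007,0,0,0,0],[1,0,-0.0007,0,0,0,0],[1,0,-0.0007,0,0,0,0],[1,0,-0.0007,0,0,0,0]]' 60
python3 -m jog '[[1,0,-0.0007,0,0,0,0],[1,0,-0.0007,0,0,0,0],[1,0,-0.0007,0,0,0,0],[1,0,-0.0007,0,0,0,0],[1,0,-0.0007,0,0,0,0],[1,0,-0.0007,0,0,0,0],[1,0,-0.0007,0,0,0,0],[1,0,-0.0007,0,0,0,0],[1,0,-0.0007,0,0,0,0],[1,0,-0.0007,0,0,0,0],[1,0,-0.0007,0,0,0,0],[1,0,-0.0007,0,0,0,0]]' 60
```

```text
eye stand x -0.5343083651113936 -8.411028373368465
time: 10.78
eef_pos: [497.5, 140.2, 280.6]
ee_rot: [0.996, 0.087, -0.0, 0.0]
contact_force: [-0.2, -0.2, -1.1]
finger_gap: 11.5
finger_force: 60.0
time: 12.28
eef_pos: [496.1, 148.5, 280.6]
ee_rot: [0.996, 0.087, -0.0, -0.0]
contact_force: [-0.3, 0.8, -0.8]
finger_gap: 11.8
finger_force: 60.0
```

```bash
python3 -m jog '[[1,0,-0.0007,0,0,0,0],[1,0,-0.0007,0,0,0,0],[1,0,-0.0007,0,0,0,0],[1,0,-0.0007,0,0,0,0],[1,0,-0.0007,0,0,0,0],[1,0,-0.0007,0,0,0,0],[1,0,-0.0007,0,0,0,0],[1,0,-0.0007,0,0,0,0],[1,0,-0.0007,0,0,0,0],[1,0,-0.0007,0,0,0,0],[1,0,-0.0007,0,0,0,0],[1,0,-0.0007,0,0,0,0]]' 60
python3 - <<'E'
from h import *
d=[]
for i in range(8):
    P,I,D=snap('wrist',f'v{i}');d.append(I.astype(int))
s=sense();r=np.array(s['eef_pos'])-[565,168,0];print('stand',r[0]*.9847+r[1]*.1741,-r[0]*.1741+r[1]*.9847,r[2],s['contact_force'])
print([int((abs(d[i]-d[i+1]).max(2)>60).sum()) for i in range(7)])
n=(np.ptp(np.array(d),axis=0).max(1) if 0 else np.ptp(np.array(d),axis=0).max(2))
m=(cv2.blur(n.astype(np.float32),(5,5))>45);ys,xs=np.where(m[:250]);print(m[:250].sum(),xs.min() if len(xs) else 0,xs.max() if len(xs) else 0,ys.min() if len(ys) else 0,ys.max() if len(ys) else 0)
E
```

```text
time: 13.78
eef_pos: [494.6, 156.8, 280.6]
ee_rot: [0.996, 0.087, -0.0, -0.0]
contact_force: [-0.2, 0.4, -2.1]
finger_gap: 11.7
finger_force: 60.0
stand -71.26806806249748 1.1465098718694424 280.61355419024903 [-0.01670855  0.48909968 -0.99211749]
[10, 2, 4, 10, 15, 19, 4]
114 235 389 115 185
```

```bash
python3 -m jog '[[1,0,-0.0007,0,0,0,0],[1,0,-0.0007,0,0,0,0],[1,0,-0.0007,0,0,0,0],[1,0,-0.0007,0,0,0,0],[1,0,-0.0007,0,0,0,0],[1,0,-0.0007,0,0,0,0],[1,0,-0.0007,0,0,0,0],[1,0,-0.0007,0,0,0,0],[1,0,-0.0007,0,0,0,0],[1,0,-0.0007,0,0,0,0],[1,0,0,0,0,0,0],[1,0,0,0,0,0,0]]' 60
python3 -m jog '[[1,0,0,0,0,0,0],[1,0,0,0,0,0,0],[1,0,0,0,0,0,0],[1,0,0,0,0,0,0],[1,0,0,0,0,0,0],[1,0,0,0,0,0,0],[1,0,0,0,0,0,0],[1,0,0,0,0,0,0],[1,0,0,0,0,0,0],[1,0,0,0,0,0,0],[1,0,0,0,0,0,0],[1,0,0,0,0,0,0]]' 60
python3 - <<'E'
from h import *
d=[]
for i in range(8):
    P,I,D=snap('top',f'x{i}');d.append(I.astype(int))
P,I,D=snap('wrist','w6')
s=sense();r=np.array(s['eef_pos'])-[565,168,0];print('stand',r[0]*.9847+r[1]*.1741,-r[0]*.1741+r[1]*.9847,r[2],s['contact_force'])
n=np.ptp(np.array(d),axis=0).max(2).astype(np.float32);n=cv2.blur(n,(5,5));print(n.mean(),n[150:260,170:300].max(),n[280:].max())
im=I[0:260,130:440].copy();cv2.imwrite('pics/w6c.png',cv2.resize(im,None,fx=2.2,fy=2.2)[:,:,::-1])
E
```

```text
time: 15.68
eef_pos: [493.4, 163.7, 280.6]
ee_rot: [0.996, 0.087, -0.0, 0.0]
contact_force: [0.6, 0.1, -1.2]
finger_gap: 11.4
finger_force: 60.0
time: 17.18
eef_pos: [493.4, 163.6, 280.7]
ee_rot: [0.996, 0.087, 0.0, -0.0]
contact_force: [0.1, -0.7, -1.0]
finger_gap: 11.8
finger_force: 60.0
stand -71.25557385229503 8.180033120126247 280.6517540966946 [-0.40723162 -0.07521218 -0.32140807]
7.17549 17.96 17.92
```

View pics/w6c.png

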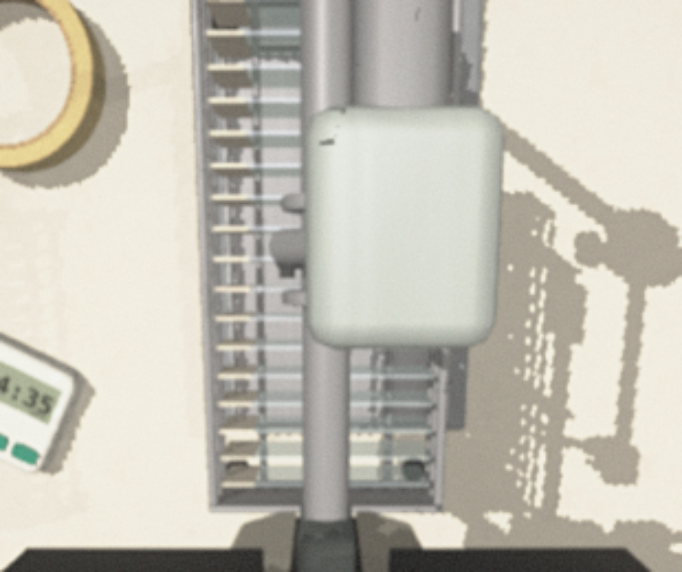

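The hook's shank shows just left of the bar at (288,250), between the collars (202 and 297), leaning on it and still. I'll back off slowly so it settles at rest, then line up with the mouth centre at y≈-3.8.

```bash
python3 -m jog '[[1,0,0.0005,0,0,0,0],[1,0,0.0005,0,0,0,0],[1,0,0.0005,0,0,0,0],[1,0,0.0005,0,0,0,0],[1,0,0.0005,0,0,0,0],[1,0,0.0005,0,0,0,0],[1,0,0.0005,0,0,0,0],[1,0,0.0005,0,0,0,0],[1,0,0.0005,0,0,0,0],[1,0,0.0005,0,0,0,0],[1,0,0.0005,0,0,0,0],[1,0,0.0005,0,0,0,0]]' 60
python3 -m jog '[[1,0,0.0005,0,0,0,0],[1,0,0.0005,0,0,0,0],[1,0,0.0007,0,0,0,0],[1,0,0.001,0,0,0,0],[1,0,0.001,0,0,0,0],[1,0,0.001,0,0,0,0],[1,0,0.001,0,0,0,0],[1,0,0,0,0,0,0],[1,0,0,0.01,0,0,0],[1,0,0,0.01,0,0,0],[1,0,0,0.005,0,0,0],[1,0,0,0,0,0,0]]' 60
python3 - <<'E'
from h import *
P,I,D=snap('wrist','w7');W=cloud(P,D);s=sense()
def st(w):
    r=np.array(w)-[565,168,0];return np.stack([r[...,0]*.9847+r[...,1]*.1741,-r[...,0]*.1741+r[...,1]*.9847,r[...,2]],-1)
print('tcp',st(s['eef_pos']),s['contact_force'])
cv2.imwrite('pics/w7c.png',cv2.resize(I[60:180,180:380],None,fx=4,fy=4)[:,:,::-1])
w=st(W[95:135,180:380].reshape(-1,3));w=w[(abs(w[:,0])<5)&(w[:,2]>200)&(w[:,2]<305)];w=w[w[:,1].argsort()];print(w[::max(1,len(w)//25)].round(1))
E
```

```text
time: 19.12
eef_pos: [494.5, 157.7, 280.7]
ee_rot: [0.996, 0.087, 0.0, 0.0]
contact_force: [-0.1, 0.5, -0.9]
finger_gap: 11.5
finger_force: 60.0
time: 20.62
eef_pos: [495.3, 152.1, 255.1]
ee_rot: [0.996, 0.087, -0.0, 0.0]
contact_force: [0.0, -0.8, -1.4]
finger_gap: 11.2
finger_force: 60.0
tcp [-71.28935839  -3.52470442 255.52788591] [-0.57630514  0.11770066 -0.82569248]
[]
```

View pics/w7c.png

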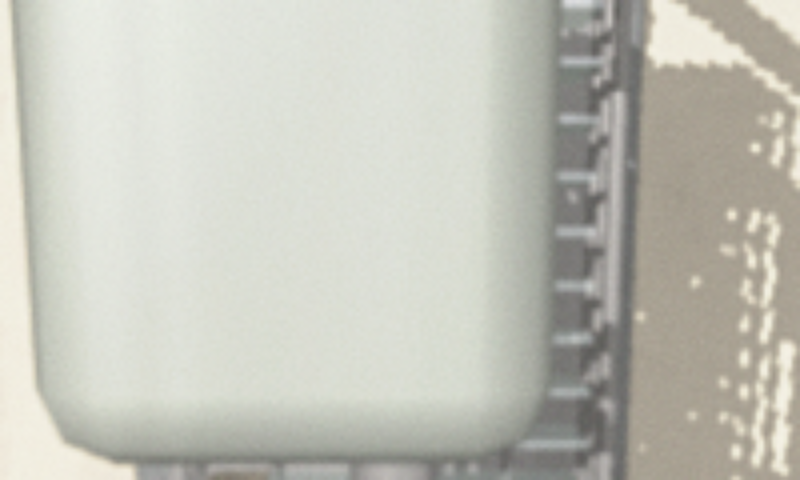

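The fork block covers the mouth in this view, so from here I go by feel, with no contact yet.

```bash
python3 -m jog '[[1,0,0,0.001,0,0,0],[1,0,0,0.001,0,0,0],[1,0,0,0.001,0,0,0],[1,0,0,0.001,0,0,0],[1,0,0,0.001,0,0,0],[1,0,0,0.001,0,0,0],[1,0,0,0.001,0,0,0],[1,0,0,0.001,0,0,0],[1,0,0,0,0,0,0]]' 60
python3 -m jog '[[1,0,0,0.001,0,0,0],[1,0,0,0.001,0,0,0],[1,0,0,0.001,0,0,0],[1,0,0,0,0,0,0]]' 60;python3 -m jog '[[1,0,0,0.001,0,0,0],[1,0,0,0.001,0,0,0],[1,0,0,0,0,0,0]]' 60
```

```text
time: 21.8
eef_pos: [495.4, 152.1, 247.5]
ee_rot: [0.996, 0.087, -0.0, 0.0]
contact_force: [1.0, 0.2, -0.9]
finger_gap: 11.8
finger_force: 60.0
time: 22.3
eef_pos: [495.4, 152.1, 244.6]
ee_rot: [0.996, 0.087, -0.0, -0.0]
contact_force: [0.2, 0.8, -1.3]
finger_gap: 11.4
finger_force: 60.0
time: 22.68
eef_pos: [495.5, 152.1, 242.7]
ee_rot: [0.996, 0.087, 0.0, -0.0]
contact_force: [0.5, 0.2, 1.3]
finger_gap: 11.7
finger_force: 60.0
```

Contact at TCP z≈243 matches a gate with the pin at 327 mm, so the seat should be at TCP≈210 and the snap at ≈215.

```bash
python3 -m jog '[[1,0,0,0.001,0,0,0],[1,0,0,0.001,0,0,0],[1,0,0,0.001,0,0,0],[1,0,0,0,0,0,0]]' 60;python3 -m jog '[[1,0,0,0.001,0,0,0],[1,0,0,0.001,0,0,0],[1,0,0,0.001,0,0,0],[1,0,0,0,0,0,0]]' 60
```

```text
time: 23.18
eef_pos: [495.4, 152.1, 239.6]
ee_rot: [0.996, 0.087, -0.0, 0.0]
contact_force: [0.4, 0.4, 0.6]
finger_gap: 11.8
finger_force: 60.0
time: 23.68
eef_pos: [495.4, 152.1, 236.5]
ee_rot: [0.996, 0.087, -0.0, 0.0]
contact_force: [0.2, -0.1, 1.2]
finger_gap: 11.5
finger_force: 60.0
```

```bash
python3 -m jog '[[1,0,0,0.001,0,0,0],[1,0,0,0.001,0,0,0],[1,0,0,0.001,0,0,0],[1,0,0,0,0,0,0]]' 60;python3 -m jog '[[1,0,0,0.001,0,0,0],[1,0,0,0.001,0,0,0],[1,0,0,0.001,0,0,0],[1,0,0,0,0,0,0]]' 60
```

```text
time: 24.18
eef_pos: [495.4, 152.1, 233.5]
ee_rot: [0.996, 0.087, -0.0, 0.0]
contact_force: [0.2, -1.1, 0.2]
finger_gap: 11.7
finger_force: 60.0
time: 24.68
eef_pos: [495.4, 152.1, 230.5]
ee_rot: [0.996, 0.087, -0.0, 0.0]
contact_force: [0.7, 0.3, 0.1]
finger_gap: 11.7
finger_force: 60.0
```

Consistent gate resistance of about 2 N. Continuing down.

```bash
python3 -m jog '[[1,0,0,0.001,0,0,0],[1,0,0,0.001,0,0,0],[1,0,0,0.001,0,0,0],[1,0,0,0.001,0,0,0],[1,0,0,0,0,0,0]]' 60;python3 -m jog '[[1,0,0,0.001,0,0,0],[1,0,0,0.001,0,0,0],[1,0,0,0.001,0,0,0],[1,0,0,0.001,0,0,0],[1,0,0,0,0,0,0]]' 60
```

```text
time: 25.3
eef_pos: [495.4, 152.1, 226.5]
ee_rot: [0.996, 0.087, -0.0, 0.0]
contact_force: [0.6, -0.1, 0.1]
finger_gap: 11.4
finger_force: 60.0
time: 25.92
eef_pos: [495.4, 152.1, 222.5]
ee_rot: [0.996, 0.087, -0.0, 0.0]
contact_force: [-0.0, -1.0, -0.6]
finger_gap: 11.6
finger_force: 60.0
```

```bash
python3 -m jog '[[1,0,0,0.001,0,0,0],[1,0,0,0.001,0,0,0],[1,0,0,0.001,0,0,0],[1,0,0,0,0,0,0]]' 60;python3 -m jog '[[1,0,0,0.001,0,0,0],[1,0,0,0.001,0,0,0],[1,0,0,0,0,0,0]]' 60
```

```text
time: 26.42
eef_pos: [495.4, 152.1, 219.5]
ee_rot: [0.996, 0.087, -0.0, 0.0]
contact_force: [0.6, -0.1, -0.5]
finger_gap: 11.9
finger_force: 60.0
time: 26.8
eef_pos: [495.4, 152.1, 217.4]
ee_rot: [0.996, 0.087, -0.0, 0.0]
contact_force: [0.4, -0.0, -2.2]
finger_gap: 11.6
finger_force: 60.0
```

```bash
for i in 1; do python3 -m jog '[[1,0,0,0.0007,0,0,0],[1,0,0,0.0007,0,0,0],[1,0,0,0.0006,0,0,0],[1,0,0,0,0,0,0]]' 60; done;python3 -m jog '[[1,0,0,0.0007,0,0,0],[1,0,0,0.0007,0,0,0],[1,0,0,0.0006,0,0,0],[1,0,0,0,0,0,0]]' 60
```

```text
time: 27.3
eef_pos: [495.4, 152.1, 215.5]
ee_rot: [0.996, 0.087, -0.0, 0.0]
contact_force: [-0.0, -0.1, -1.3]
finger_gap: 11.6
finger_force: 60.0
time: 27.8
eef_pos: [495.4, 152.1, 213.6]
ee_rot: [0.996, 0.087, -0.0, 0.0]
contact_force: [-0.0, -0.1, -0.5]
finger_gap: 11.5
finger_force: 60.0
```

```bash
python3 -m jog '[[1,0,0,0.0005,0,0,0],[1,0,0,0.0005,0,0,0],[1,0,0,0,0,0,0]]' 60;python3 -m jog '[[1,0,0,0.0005,0,0,0],[1,0,0,0.0005,0,0,0],[1,0,0,0,0,0,0]]' 60
```

```text
time: 28.18
eef_pos: [495.4, 152.1, 212.6]
ee_rot: [0.996, 0.087, -0.0, 0.0]
contact_force: [0.2, 0.9, -1.0]
finger_gap: 11.8
finger_force: 60.0
time: 28.55
eef_pos: [495.4, 152.1, 211.6]
ee_rot: [0.996, 0.087, -0.0, 0.0]
contact_force: [-0.4, 0.2, -1.1]
finger_gap: 12.1
finger_force: 60.0
```

```bash
for i in 1; do python3 -m jog '[[1,0,0,0.0004,0,0,0],[1,0,0,0.0004,0,0,0],[1,0,0,0,0,0,0]]' 60|grep -E 'eef_pos|contact';done; python3 -m jog '[[1,0,0,0.0004,0,0,0],[1,0,0,0,0,0,0]]' 60|grep -E 'eef_pos|contact'; python3 -m jog '[[1,0,0,0.0004,0,0,0],[1,0,0,0,0,0,0]]' 60|grep -E 'eef_pos|contact'
```

```text
eef_pos: [495.4, 152.1, 210.8]
contact_force: [-0.6, 0.7, -1.3]
eef_pos: [495.5, 152.1, 210.6]
contact_force: [-0.6, 0.2, 0.2]
eef_pos: [495.5, 152.2, 210.3]
contact_force: [-0.7, -0.2, 2.5]
```

Seat felt at TCP≈210.5 (bar 207, pin≈327.5), 5 mm past the snap height. I'll relax the press and open part way.

```bash
python3 -m jog '[[1,0,0,-0.0002,0,0,0],[1,0,0,0,0,0,0]]' 60 | grep contact; python3 -m jog '[[0.9,0,0,0,0,0,0],[0.85,0,0,0,0,0,0],[0.8,0,0,0,0,0,0],[0.7,0,0,0,0,0,0],[0.6,0,0,0,0,0,0],[0.55,0,0,0,0,0,0],[0.55,0,0,0,0,0,0],[0.55,0,0,0,0,0,0],[0.55,0,0,0,0,0,0]]' 20
python3 - <<'E'
from h import *
P,I,D=snap('wrist','w8');print(proj(P,[495+71*.985,152+71*.174,207]))
cv2.imwrite('pics/w8.png',I[:,:,::-1])
E
```

```text
contact_force: [-0.2, -0.5, 1.8]
time: 30.8
eef_pos: [495.4, 152.1, 210.2]
ee_rot: [0.996, 0.087, -0.0, 0.0]
contact_force: [-0.1, 0.2, 1.5]
finger_gap: 41.9
finger_force: 0.0
(np.float64(277.2708674666826), np.float64(114.1588971133778))
```

```bash
python3 -m jog '[[0.55,0,0,-0.003,0,0,0],[0.55,0,0,-0.01,0,0,0],[0.55,0,0,-0.02,0,0,0],[0.55,0,0,-0.03,0,0,0],[0.55,0,0,-0.04,0,0,0],[0.55,0,0,-0.04,0,0,0],[0.55,-0.02,0.03,-0.03,0,0,0],[0.55,-0.02,0.05,-0.01,0,0,0],[0.55,0,0.05,0,0,0,0],[0.55,0,0.02,0,0,0,0],[0.55,0,0,0,0,0,0]]' 20
python3 - <<'E'
from h import *
R=[]
def st(w):
    r=np.array(w)-[565,168,0];return np.stack([r[...,0]*.9847+r[...,1]*.1741,-r[...,0]*.1741+r[...,1]*.9847,r[...,2]],-1)
for i in range(6):
    P,I,D=snap('wrist',f'y{i}');w=st(cloud(P,D)).reshape(-1,3)
    b=w[(abs(w[:,1]+4)<20)&(w[:,2]>195)&(w[:,2]<240)&(abs(w[:,0])<95)]
    out=[]
    for a,c in((-88,-56),(-50,-20),(20,50)):
        k=b[(b[:,0]>a)&(b[:,0]<c)]
        out.append((len(k),np.median(k[:,1]).round(1) if len(k) else None,np.percentile(k[:,2],90).round(1) if len(k) else None))
    q=w[(w[:,2]>85)&(w[:,2]<130)&(abs(w[:,0])<110)&(abs(w[:,1])<70)]
    print(out,'basket',len(q),(q.min(0).round(),q.max(0).round()) if len(q) else '')
print(sense()['contact_force'],st(sense()['eef_pos']))
h=w[(abs(w[:,0])<6)&(w[:,1]>-40)&(w[:,1]<30)&(w[:,2]>195)&(w[:,2]<300)];h=h[h[:,2].argsort()];print(h[::max(1,len(h)//30)].round(1))
E
```

```text
time: 32.22
eef_pos: [482.1, -3.6, 394.5]
ee_rot: [0.996, 0.086, 0.0, 0.0]
contact_force: [-0.0, 0.3, 0.4]
finger_gap: 41.9
finger_force: 0.0
[(718, np.float64(-6.9), np.float64(222.7)), (333, np.float64(-4.1), np.float64(212.6)), (391, np.float64(-4.5), np.float64(212.6))] basket 4779 (array([-95., -46.,  85.]), array([ 93.,  43., 130.]))
[(724, np.float64(-7.4), np.float64(222.8)), (333, np.float64(-4.5), np.float64(212.5)), (391, np.float64(-4.8), np.float64(212.6))] basket 4728 (array([-95., -47.,  85.]), array([ 92.,  41., 130.]))
[(732, np.float64(-7.7), np.float64(222.7)), (331, np.float64(-5.0), np.float64(212.6)), (392, np.float64(-5.1), np.float64(212.6))] basket 4685 (array([-95., -47.,  85.]), array([ 92.,  41., 130.]))
[(732, np.float64(-8.0), np.float64(222.7)), (329, np.float64(-5.2), np.float64(212.6)), (393, np.float64(-5.1), np.float64(212.7))] basket 4638 (array([-95., -48.,  85.]), array([ 93.,  41., 130.]))
[(733, np.float64(-8.4), np.float64(222.6)), (331, np.float64(-5.4), np.float64(212.5)), (388, np.float64(-5.3), np.float64(212.8))] basket 4791 (array([-95.,
[... 275 characters left out ...]
498] [-111.23573782 -152.74641787  393.4790971 ]
[[ -3.6  -8.9 200.1]
 [ -2.4   4.8 206.5]
 [  0.7 -19.  209.1]
 [ -1.2  -5.1 210.8]
 [ -5.8  -1.3 211.8]
 [ -3.2  -2.9 212.6]
 [ -0.8   6.  215.4]
 [ -2.5 -18.9 220.5]
 [  0.3 -19.3 225.1]
 [ -2.4 -18.8 232.6]
 [ -3.3   7.5 234.3]
 [ -2.6  -3.6 234.8]
 [ -3.4   5.3 235.1]
 [  0.7   1.9 235.5]
 [ -3.4  11.1 235.9]
 [ -1.1  -6.4 236.3]
 [ -1.3   6.9 238.3]
 [ -0.4 -15.3 241.9]
 [ -3.8 -19.2 243.4]
 [ -1.3   7.9 244.3]
 [  1.5 -19.9 245.6]
 [ -1.4   7.1 250.3]
 [ -1.2   8.  254.6]
 [ -2.6   8.9 259. ]
 [ -0.3   8.7 264.3]
 [ -2.6   8.  269.7]
 [  0.4   8.3 273.7]
 [ -3.    8.9 277.2]
 [  0.7   8.4 280.8]
 [ -1.3   8.6 284.3]
 [  1.6   9.9 287.4]]
```

The gate finger lies level at z≈235 across the mouth, with the bar seated at 207.6 and the rack level. I'll let it settle, then check for motion.

```bash
for i in 1 2 3 4; do python3 -m jog '[[0.55,0,0,0,0,0,0],[0.55,0,0,0,0,0,0],[0.55,0,0,0,0,0,0],[0.55,0,0,0,0,0,0],[0.55,0,0,0,0,0,0],[0.55,0,0,0,0,0,0],[0.55,0,0,0,0,0,0],[0.55,0,0,0,0,0,0],[0.55,0,0,0,0,0,0],[0.55,0,0,0,0,0,0],[0.55,0,0,0,0,0,0],[0.55,0,0,0,0,0,0]]' 20|grep time; done
python3 - <<'E'
from h import *
def st(w):
    r=np.array(w)-[565,168,0];return np.stack([r[...,0]*.9847+r[...,1]*.1741,-r[...,0]*.1741+r[...,1]*.9847,r[...,2]],-1)
for i in range(16):
    P,I,D=snap('wrist',f'z{i}');w=st(cloud(P,D)).reshape(-1,3);c=w[(abs(w[:,1]+4)<20)&(w[:,2]>203)&(w[:,2]<240)]
    b=c[(abs(abs(c[:,0])-35)<15)];q=w[(w[:,2]>76)&(w[:,2]<130)&(abs(w[:,0])<80)&(abs(w[:,1])<70)]
    print(round(sense()['time'],2),np.median(b,0).round(1),'basket y',np.percentile(q[:,1],[1,50,99]).round(1))
E
```

```text
time: 34.02
time: 35.52
time: 37.02
time: 38.52
38.58 [ 22.6  -4.9 211.2] basket y [-46.7  -7.1  39.8]
38.62 [ 22.1  -4.9 211.2] basket y [-46.7  -7.1  39.8]
38.67 [ 22.   -4.8 211.2] basket y [-46.3  -6.9  39.9]
38.73 [ 22.   -4.6 211.2] basket y [-45.9  -6.5  40.3]
38.77 [ 22.3  -4.3 211.2] basket y [-45.4  -5.9  41.1]
38.83 [ 22.2  -4.  211.1] basket y [-44.8  -5.3  41.7]
38.88 [ 22.2  -3.8 211.1] basket y [-44.3  -4.7  42.3]
38.92 [ 22.5  -3.5 211.1] basket y [-43.8  -4.2  42.8]
38.98 [ 22.4  -3.4 211.2] basket y [-43.5  -3.9  43.1]
39.02 [ 22.1  -3.2 211.2] basket y [-43.5  -4.1  43.2]
39.08 [ 22.1  -3.3 211.2] basket y [-43.7  -4.   43.1]
39.12 [ 22.   -3.5 211.2] basket y [-44.   -4.3  42.9]
39.17 [ 22.5  -3.7 211.2] basket y [-44.6  -4.8  42.3]
39.23 [ 22.5  -4.  211.1] basket y [-45.1  -5.1  41.9]
39.27 [ 22.1  -4.4 211.2] basket y [-45.7  -6.   41.1]
39.33 [ 22.   -4.6 211.2] basket y [-46.2  -6.4  40.7]
```

```bash
python3 -c "
from station import job_done
print(job_done())"
```

```text
the job is handed in; nothing more can be done
None
```

The job is handed in at about 39 s of the 64 s allowed, with no verdict returned: by my measurements the rack hangs level in the hook's bowl with the gate shut above it, swaying only about 2 mm (roughly 12 mm/s); the first grasp closed too late and was redone without moving the rack.

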